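Sort loose cabinet fittings back into their stock bins

TASK

Put the four loose cabinet fittings lying on the bench (the wooden drawer knob, the castor, the bar handle and the folded hinge) back into stock: each goes into the bin that already holds its own kind, on the clear floor in front of the stock and the same way up as it lies now. Set each one down gently rather than dropping it, do not shove the bins about, and leave the tape measure and the glue bottle where they are.

Things in the scene. Friction and masses are not known exactly. Their poses are not given: they have to be found in the camera images.
- knob: loose turned beech drawer knob, mushroom-shaped (sizes in mm), 38 high, 45 g, standing on its 30 dia foot; neck 19 dia at 12 height, round head 48 dia at 26 to 31 height, domed above. Origin: centre of the underside of the foot; z up along its axis; its yaw is of no account.
- castor: loose rigid plate castor standing wheel up on its steel plate (mm), 61 high, 180 g. Plate 66 (x) x 52 (y) x 3; black tyred wheel 48 dia, 19 wide, its axle along y at 37 height; it sits between two flat steel fork cheeks, 28 over the outsides (y), 38 long (x), reaching up to 51 height at the axle: grip across the cheeks. Origin: centre of the plate's underside; z up.
- handle: loose steel bar handle standing on its two feet (mm): round bar 12 dia, 92 long along x, its centre line at 30 height (top at 36), on two 10 dia posts at x = +-34, each with a round foot 22 dia, 4 thick. 110 g. Origin: midway between the feet, at their underside; z up.
- hinge: loose steel butt hinge folded shut and lying flat (mm): 76 long (x), 41 wide overall (y from -20 to +21), leaves 7 thick together, with a 9 dia knuckle along the +y long edge. 110 g. Origin: centre of the underside; z up.
- knob_bin: blue open-front bin, loose, 1.5 kg (mm): 120 wide (y), 200 deep (x), 60 high, walls and floor 4 thick; sides slope over the front 80 down to a front wall 28 high. Origin: centre of underside; -x: low front, roughly towards the robot; z up. Holds three beech drawer knobs standing at the back, up to 42 high. Floor clear from front wall (inner x = -96) to x = +5, full width.
- castor_bin: blue open-front bin, loose, 1.5 kg (mm): 120 wide (y), 200 deep (x), 60 high, walls and floor 4 thick; sides slope over the front 80 down to a front wall 28 high. Origin: centre of underside; -x: low front, roughly towards the robot; z up. Holds two castors standing wheel up at the back, up to 65 high. Floor clear from front wall (inner x = -96) to x = +5, full width.
- handle_bin: blue open-front bin, loose, 1.5 kg (mm): 120 wide (y), 200 deep (x), 60 high, walls and floor 4 thick; sides slope over the front 80 down to a front wall 28 high. Origin: centre of underside; -x: low front, roughly towards the robot; z up. Holds three steel bar handles standing at the back, bars along y, up to 40 high. Floor clear from front wall (inner x = -96) to x = +5, full width.
- hinge_bin: blue open-front bin, loose, 1.5 kg (mm): 120 wide (y), 200 deep (x), 60 high, walls and floor 4 thick; sides slope over the front 80 down to a front wall 28 high. Origin: centre of underside; -x: low front, roughly towards the robot; z up. Holds two stacks of folded hinges flat at the back, length along x, up to 22 high. Floor clear from front wall (inner x = -96) to x = +5, full width.
- tape_measure: bystander: black tape measure lying on its side among the fittings, 70 x 62 x 34 mm high, with a round yellow disc on top and a small steel hook. Origin: centre of its underside. Not to be moved.
- glue_bottle: bystander: white glue bottle with a green band and an orange nozzle, 62 mm dia, 176 mm high, standing upright at the left end of the bench. Origin: centre of its underside. Not to be moved.
Not all that is in view belongs to the job. There is more than one size of the handle; the job needs the smallest.

How it is judged:
At the end, for the whole second after the job is handed in: Each fitting is in the bin of its own kind: origin inside the walls, at most 20 mm behind the bin's middle (in front of the stock) and within 10 mm of its floor, z axis within 0.2 rad of upright, released and at rest; the bins stand level (x of knob in the frame of knob_bin between -0.092 and 0.02 m and y of knob in the frame of knob_bin between -0.054 and 0.054 m and z of knob in the frame of knob_bin between -0.002 and 0.014 m and angle between each of knob, castor, handle, hinge's own z axis and vertical below 0.2 rad and linear speed of each of knob, castor, handle, hinge below 0.02 m/s and angle between each of knob_bin, castor_bin, handle_bin, hinge_bin's own z axis and vertical below 0.05 rad and contact force between each of knob, castor, handle, hinge and the fingers below 0.05 N and x of castor in the frame of castor_bin between -0.092 and 0.02 m and y of castor in the frame of castor_bin between -0.054 and 0.054 m and z of castor in the frame of castor_bin between -0.002 and 0.014 m and x of handle in the frame of handle_bin between -0.092 and 0.02 m and y of handle in the frame of handle_bin between -0.054 and 0.054 m and z of handle in the frame of handle_bin between -0.002 and 0.014 m and x of hinge in the frame of hinge_bin between -0.092 and 0.02 m and y of hinge in the frame of hinge_bin between -0.054 and 0.054 m and z of hinge in the frame of hinge_bin between -0.002 and 0.014 m); the robot touches nothing.
It fails at once if a fitting is dropped (falls freely more than about 30 mm) ((linear speed of knob above 0.8 m/s and contact force between knob and anything else below 0.02 N) or (linear speed of castor above 0.8 m/s and contact force between castor and anything else below 0.02 N) or (linear speed of handle above 0.8 m/s and contact force between handle and anything else below 0.02 N) or (linear speed of hinge above 0.8 m/s and contact force between hinge and anything else below 0.02 N)).
It fails at once if a bin is shoved more than 40 mm (distance of any of knob_bin, castor_bin, handle_bin, hinge_bin from where it was at the start of the episode above 0.04 m).
It fails at once if the tape measure is moved more than 30 mm (distance of tape_measure from where it was at the start of the episode above 0.03 m).
It fails at once if the glue bottle is moved more than 30 mm or tipped (distance of glue_bottle from where it was at the start of the episode above 0.03 m or angle between glue_bottle's own z axis and vertical above 0.3 rad).
It also fails if it takes over 106 s, if anything falls off the work surface, if the arm or the gripper's body presses on something with over 40 N, if the wrist force passes 120 N, or if a joint passes its speed limit or range.

ROBOT

A 6-joint arm with a two-finger parallel gripper is mounted at the origin on the work surface. World frame = base frame: x ahead of the robot, y to its left, z up, the work surface at z = 0. Lengths are in m, angles in rad, forces in N, time in s.
With the tool pointing down it reaches from about 0.275 to 0.775 m from the base axis. Payload 14.6 kg.
Tool frame: the origin (TCP) lies midway between the tips of the shut fingers; the grasp point (between the pads) lies 19 mm behind it (manip.hold_point_z is the distance from the TCP to the grasp point, in m); z points along the fingers, y is the line along which they close (so a half turn about z gives the same grasp; the last joint's range is limited). The gripper opens to 85 mm and grips with 20 to 120 N. Pads are 22 mm wide; open, the fingers measure 114 mm over their backs; the gripper's body (76 mm by 85 mm) begins 54 mm behind the grasp point. The pads swing forward as they close: fully open they stand 13 mm farther back than shut.
Start: joints at [1.07, 0.263, -0.048, 1.259, 0, 1.415], TCP at [0.178, 0.494, 0.231] pointing down, gripper open.
Joint ranges: [-2.65, 2.65], [-0.89, 1.7], [-1.18, 1.37], [-2.13, 2.11], [-1.35, 1.29], [-3.14, 3.14]. Speed limits (rad/s): [1.89, 1.89, 2.57, 2.79, 3.14, 3.14].

INTERFACE

Orientations are given as a unit quaternion [w, x, y, z].
In Python, from rig import manip, imaging, order, finder gives the robot as it stands. The module is installed in compiled form; this text tells all that it offers.
- The arm moves only by the tool step_arm, never from a script. Its argument "motion" is a list of rows, each a list of 3 entries, a list of its own where there are three numbers: the shift along the tool's x, y, z in m, then the turn, a rotation vector about the tool's x, y, z in rad, then the gripper command: -1 is fully open, 1 is shut, values between are in proportion. A call has 1 to 10 rows; each row is the pose to reach, as a shift and turn from the pose commanded when the call began, along the tool's axes at that moment; what a row does not reach only later rows make up. A row lasts 1/10 s, in which the tool goes at most 50 mm and 8.59 degrees, less where a joint would pass 70% of its speed; a pose out of reach is approached as far as the arm can. A call with a gripper value outside its range is refused whole. The fingers move at their own pace and stop on an object; "grip_force" is the grip in N (left out, the last holds). Time passes only in rows, so rows that repeat a pose let the fingers close. It gives the time, the measured TCP pose, the force, the opening and the grip force at its end, in the units of the state.
- manip.read_state(): the state, without advancing time (a new reading comes with each control period).
- imaging.snapshot(name): name is "scene" or "side" or "wrist"; returns a dict with "img" (400x640x3 uint8, red, green, blue), "range_z" (400x640 float32, m along the optical axis (not along the pixel's ray), 0 where there is no reading), "fx", "fy", "cx", "cy" (pixels), "rvec" (rotation vector, rad) and "tvec" (3), from world to camera coordinates, as OpenCV has them. Camera axes: x right, y down, z forward; pixel columns grow to the right and rows downward; lengths in m; the calibration is good to about 2 mm. A picture is of the moment at which its call begins.
- order.close_job(): hands the job in; it is judged then, once.
Trained networks look in a picture, given as the dict that the camera call returned (one of the last four; its "shot" number tells which), for a name from the list of things; names that differ only in an ending like _2 or _b are one class to them, and where a whole thing is asked for, a point or a joint stands for the part that bears it (a point fixed in the world has none). Each returns a list of dicts, best first, with "confidence" (0 to 1); they miss things now and then, are a little off and sometimes report something else, mostly with a low value. They report only what shows in the picture. A call takes as long as a camera call. They do not tell look-alikes from the thing itself.
- finder.look_for(picture, label): "uv" ([column, row] in pixels, amid what is visible of it).
- finder.silhouettes(picture, label): "pixels" (400x640 bool, what is visible of it) and "uv" ([column, row] in pixels, amid what is visible of it).
- finder.landmark_of(picture, label): "uv" ([column, row] in pixels: a listed point, or the origin of a listed thing).
The state is a dict: "time_s": time; "joint_positions": joint angles; "dq": joint speeds; "joint_efforts": joint torques, N m; "tcp_pos": TCP position; "orientation": TCP orientation; "contact_force": force on the tool from outside, world axes, zero at the start; "ft_torque": the same for the moment, N m; "grip_width": finger opening in m; "grasp_force": force on a finger pad.
Only numpy, scipy, OpenCV 4.12 (cv2) and the standard library are available. Lean on these libraries where they do the work, as an engineer would, in place of code of your own. Each camera call takes 0.05 s, during which the arm holds its last target. There are 200 camera calls.

## Working session

There is one attempt and no reset: what is moved stays moved. The work goes in short steps, Python scripts to look and compute and a tool call to move; the robot and the scene stay as the last step left them, time stands still between calls to the robot, and variables do not carry over. Pictures are saved under pics/ and viewed, at most 14 in all, crops included, and the job is handed in when it is done.

Besides the shell and the picture viewer there is one more tool, called after ">>>" by a JSON object that holds its "fn" and its "kwargs". step_arm: Moves the arm, as the interface text tells. Its arguments: {"type":"object","properties":{"motion":{"type":"array"},"grip_force":{"type":"number"}},"required":["motion"]}

```bash
mkdir -p pics
cat > h.py <<'E'
import numpy as np, cv2
from rig import manip, imaging, order, finder
def pts(s):
    R=cv2.Rodrigues(np.array(s["rvec"],float))[0]; t=np.array(s["tvec"],float).ravel()
    z=s["range_z"].astype(float); v,u=np.mgrid[:400,:640]
    c=np.stack([(u-s["cx"])/s["fx"]*z,(v-s["cy"])/s["fy"]*z,z],-1)
    P=(c-t)@R; P[z==0]=np.nan
    return P
def save(s,n,crop=None,k=1):
    im=s["img"][...,::-1]
    if crop: u0,v0,u1,v1=crop; im=im[v0:v1,u0:u1]
    cv2.imwrite("pics/"+n,cv2.resize(im,None,fx=k,fy=k,interpolation=cv2.INTER_CUBIC))
E
python3 - <<'E'
from h import *
for c in ["scene","side"]:
    s=imaging.snapshot(c); save(s,c+".png",None,1.25); P=pts(s)
    np.savez(c+".npz",P=P,img=s["img"])
    for l in ["knob","castor","handle","hinge","knob_bin","castor_bin","handle_bin","hinge_bin","tape_measure","glue_bottle"]:
        for d in finder.silhouettes(s,l)[:5]:
            m=d["pixels"]; q=P[m]; q=q[~np.isnan(q[:,0])]
            print(c,l,round(d["confidence"],2),np.round(d["uv"]),m.sum(),np.round(np.median(q,0),3) if len(q) else None, np.round(np.percentile(q,98,axis=0),3) if len(q) else None)
E
```

```text
scene knob 0.65 [360. 211.] 223 [0.471 0.162 0.036] [0.487 0.181 0.041]
scene castor 0.96 [318. 184.] 495 [0.456 0.019 0.016] [0.479 0.043 0.061]
scene castor 0.72 [277. 160.] 560 [ 0.464 -0.134  0.032] [ 0.493 -0.108  0.038]
scene handle 0.62 [278. 124.] 211 [ 0.343 -0.219  0.044] [ 0.372 -0.198  0.05 ]
scene handle 0.57 [238. 133.] 128 [ 0.458 -0.299  0.033] [ 0.47  -0.262  0.038]
scene handle 0.56 [234. 103.] 209 [ 0.362 -0.399  0.042] [ 0.389 -0.375  0.05 ]
scene hinge 0.73 [411. 241.] 437 [0.459 0.306 0.008] [0.493 0.333 0.011]
scene knob_bin 0.66 [235. 215.] 4046 [ 0.675 -0.095  0.027] [ 0.76  -0.027  0.062]
scene castor_bin 0.57 [298. 254.] 4548 [0.663 0.09  0.016] [0.755 0.161 0.065]
scene handle_bin 0.86 [193. 181.] 3585 [ 0.661 -0.272  0.025] [ 0.75  -0.199  0.062]
scene hinge_bin 0.68 [350. 291.] 5257 [0.67  0.253 0.013] [0.762 0.317 0.062]
scene hinge_bin 0.2 [277. 160.] 547 [ 0.465 -0.131  0.032] [ 0.493 -0.107  0.038]
scene tape_measure 0.73 [279. 161.] 572 [ 0.463 -0.134  0.032] [ 0.493 -0.107  0.038]
scene tape_measure 0.65 [297. 256.] 4387 [0.663 0.09  0.017] [0.755 
[... 410 characters left out ...]
ndle 0.41 [296. 194.] 108 [0.459 0.148 0.031] [0.476 0.164 0.039]
side hinge 0.61 [273. 176.] 141 [0.453 0.303 0.006] [0.489 0.342 0.01 ]
side knob_bin 0.98 [385. 214.] 2734 [ 0.659 -0.083  0.028] [ 0.758 -0.027  0.06 ]
side castor_bin 0.89 [352. 189.] 1985 [0.657 0.106 0.028] [0.753 0.158 0.061]
side handle_bin 0.66 [413. 251.] 3644 [ 0.656 -0.256  0.025] [ 0.747 -0.202  0.06 ]
side hinge_bin 0.97 [328. 168.] 1335 [0.655 0.29  0.029] [0.758 0.317 0.06 ]
side tape_measure 0.87 [334. 247.] 571 [ 0.448 -0.157  0.031] [ 0.492 -0.115  0.036]
side tape_measure 0.42 [304. 221.] 439 [0.441 0.003 0.016] [0.492 0.083 0.06 ]
side glue_bottle 0.85 [271. 144.] 587 [0.499 0.456 0.076] [0.552 0.61  0.159]
```

View pics/scene.png

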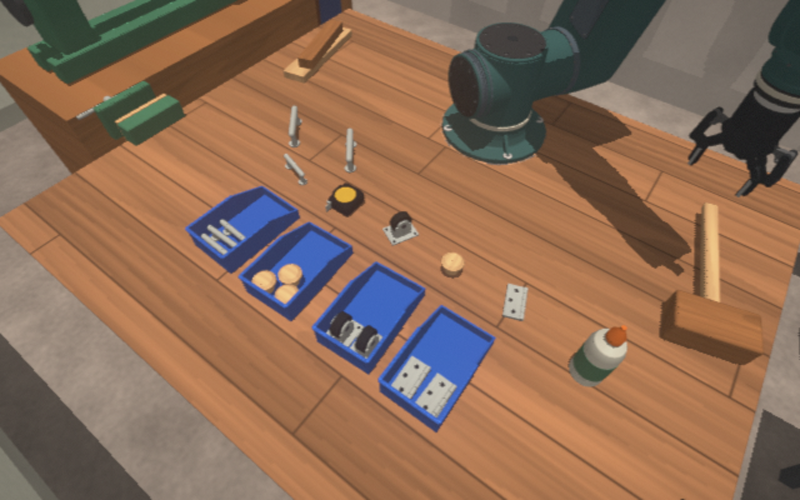

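View pics/side.png

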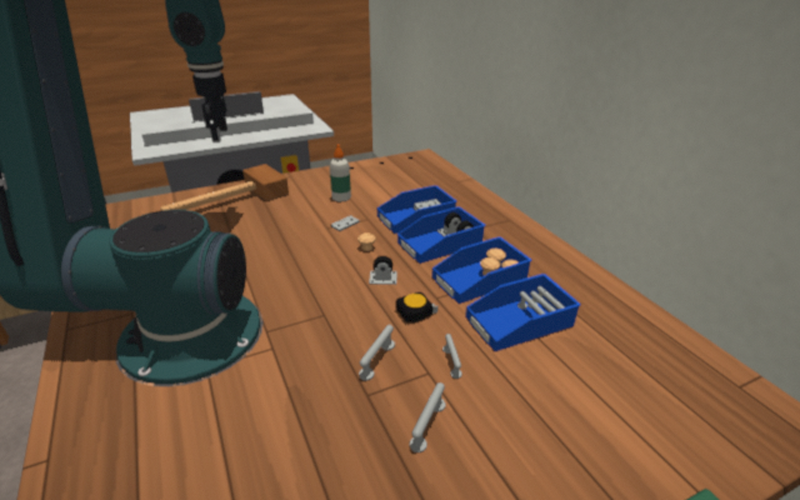

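The scene shows the glue bottle, the tape measure (yellow disc) and the four bins. From right to left in the view they are hinge, castor, knob and handle.

Handle candidates (640x400 scene pixels):
- (278,124): top at about 0.050 m
- (234,103): top at about 0.050 m
- (238,133): top at about 0.036 m, the shortest

I choose (238,133). The other three fittings have no loose look-alikes: knob (360,211), castor (318,184), hinge (411,241). Next I measure poses and take a close crop.

Run:
```python
from h import *
A=np.load("scene.npz");B=np.load("side.npz")
s=dict(img=A["img"]); save(s,"hcrop.png",(205,85,445,265),3.3)
PA=A["P"].reshape(-1,3);PB=B["P"].reshape(-1,3)
def box(Q,x,y,z): return Q[(Q[:,0]>x[0])&(Q[:,0]<x[1])&(Q[:,1]>y[0])&(Q[:,1]<y[1])&(Q[:,2]>z[0])&(Q[:,2]<z[1])]
def rep(n,x,y,z):
    for nm,Q in(("sc",PA),("sd",PB)):
        q=box(Q,x,y,z)
        if len(q)<8: print(n,nm,len(q));continue
        r=cv2.minAreaRect(q[:,:2].astype(np.float32)); w,V=np.linalg.eigh(np.cov(q[:,:2].T))
        print(n,nm,len(q),"rect",np.round(r[0],4),np.round(r[1],4),round(r[2],1),"pca",round(np.degrees(np.arctan2(V[1,1],V[0,1]))%180,1),"zmax",round(q[:,2].max(),3), "mean",np.round(q.mean(0),3))
rep("knobtop",(.42,.54),(.11,.22),(.02,.06))
rep("castor plate",(.38,.54),(-.05,.08),(.0015,.008))
rep("castor top",(.38,.54),(-.05,.08),(.03,.07))
rep("castor hi",(.38,.54),(-.05,.08),(.053,.07))
rep("handle bar",(.40,.52),(-.37,-.23),(.028,.045))
rep("handle all",(.40,.52),(-.37,-.23),(.004,.045))
rep("hinge",(.38,.54),(.24,.38),(.004,.02))
rep("hinge knuckle",(.38,.54),(.24,.38),(.0083,.02))
rep("tape",(.38,.54),(-.2,-.08),(.02,.05))
rep("bigH1",(.28,.40),(-.30,-.17),(.03,.06))
rep("glue",(.4,.65),(.4,.6),(.02,.2))
for n,y in(("handle_bin",(-.36,-.18)),("knob_bin",(-.18,-.01)),("castor_bin",(.0,.19)),("hinge_bin",(.17,.36))):
    rep(n,(.52,.80),y,(.008,.0615)); rep(n+" rim",(.52,.80),y,(.057,.0625))
    rep(n+" front",(.52,.60),y,(.02,.032))
    rep(n+" floor",(.52,.72),y,(.002,.0065))
```

```text
knobtop sc 234 rect [0.4657 0.1606] [0.044  0.0448] 37.1 pca 130.3 zmax 0.042 mean [0.468 0.161 0.035]
knobtop sd 109 rect [0.4604 0.1539] [0.039  0.0434] 66.9 pca 144.6 zmax 0.04 mean [0.459 0.15  0.033]
castor plate sc 675 rect [0.46   0.0151] [0.1298 0.1596] 90.0 pca 167.4 zmax 0.008 mean [0.467 0.02  0.003]
castor plate sd 183 rect [0.4582 0.0094] [0.1212 0.1535] 83.2 pca 168.4 zmax 0.008 mean [0.446 0.007 0.003]
castor top sc 206 rect [0.4499 0.0141] [0.0259 0.0448] 64.5 pca 145.5 zmax 0.064 mean [0.453 0.017 0.049]
castor top sd 172 rect [0.4441 0.0089] [0.028  0.0464] 59.7 pca 152.3 zmax 0.062 mean [0.443 0.005 0.047]
castor hi sc 86 rect [0.448  0.0133] [0.0199 0.0355] 57.4 pca 152.3 zmax 0.064 mean [0.45  0.013 0.058]
castor hi sd 54 rect [0.4445 0.0101] [0.0233 0.0331] 65.5 pca 151.7 zmax 0.062 mean [0.445 0.01  0.057]
handle bar sc 88 rect [ 0.4557 -0.3038] [0.0916 0.0126] 71.2 pca 72.6 zmax 0.039 mean [ 0.456 -0.303  0.035]
handle bar sd 137 rect [ 0.4529 -0.3061] [0.0885 0.012 ] 73.1 pca 73.5 zmax 0.038 mean [ 0.451 -0.31   0.034]
handle all sc 150 rect [ 0.4644 -0.2997]
[... 4036 characters left out ...]
] 1.3 pca 16.7 zmax 0.061 mean [0.668 0.266 0.035]
hinge_bin rim sc 540 rect [0.6973 0.2568] [0.1343 0.1255] 0.8 pca 92.1 zmax 0.062 mean [0.722 0.258 0.061]
hinge_bin rim sd 118 rect [0.6983 0.2561] [0.1334 0.1317] 88.1 pca 90.7 zmax 0.062 mean [0.712 0.254 0.059]
hinge_bin front sc 179 rect [0.5791 0.2556] [0.0408 0.1198] 0.0 pca 92.3 zmax 0.032 mean [0.566 0.255 0.027]
hinge_bin front sd 94 rect [0.578  0.2529] [0.1259 0.0424] 89.7 pca 91.3 zmax 0.031 mean [0.573 0.252 0.026]
hinge_bin floor sc 2367 rect [0.62  0.265] [0.1999 0.1898] 0.0 pca 8.9 zmax 0.006 mean [0.623 0.264 0.004]
hinge_bin floor sd 173 rect [0.5859 0.2549] [0.1699 0.1448] 72.2 pca 33.1 zmax 0.006 mean [0.608 0.281 0.004]
```

View pics/hcrop.png

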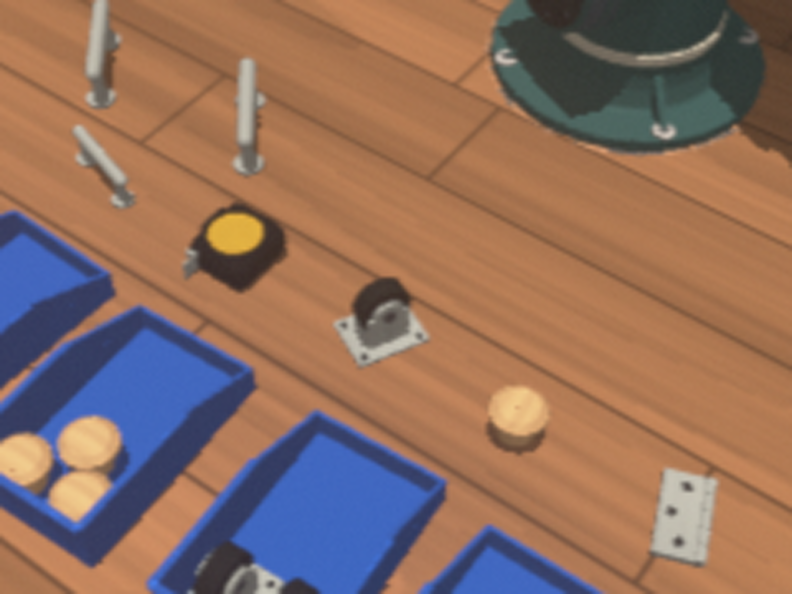

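Only the bar at (238,133) measures about 90 mm long and 12 mm thick with its top at about 36 mm; the other two are 115 mm or longer. So the small handle is confirmed, at (0.454, -0.305). The loose castor is at crop (382,310), the knob at (518,415) and the hinge at (685,515). I start with the hinge.

```bash
cat >> h.py <<'E'
from scipy.spatial.transform import Rotation as Ro
def go(x,y,z,close_deg):
    """shift+turn (tool axes) to TCP xyz, tool down, finger closing line at close_deg in world"""
    st=manip.read_state(); q=np.array(st["orientation"]); R=Ro.from_quat(q[[1,2,3,0]])
    best=[]
    for k in (0,180):
        a=np.radians(close_deg+k); Y=np.array([np.cos(a),np.sin(a),0]); Z=np.array([0,0,-1.]); X=np.cross(Y,Z)
        T=Ro.from_matrix(np.c_[X,Y,Z]); rv=(R.inv()*T).as_rotvec(); best.append((np.linalg.norm(rv),rv))
    rv=min(best,key=lambda b:b[0])[1]
    d=R.inv().apply(np.array([x,y,z])-st["tcp_pos"])
    print("t",round(st["time_s"],2),"pos",np.round(st["tcp_pos"],4),"q",np.round(st["joint_positions"],2),"F",np.round(st["contact_force"],1),"w",round(st["grip_width"],4))
    yy=R.apply([0,1,0]); print("close dir",round(np.degrees(np.arctan2(yy[1],yy[0])),1),"shift",np.round(d,4),"turn",np.round(rv,3))
E
python3 -c "
from h import *
go(.457,.306,.16,113)"
```

```text
t 1.1 pos [0.1779 0.4939 0.2313] q [ 1.07  0.26 -0.05  1.26 -0.    1.42] F [0.1 0.2 0.3] w 0.0854
close dir 70.2 shift [-0.3262 -0.0822  0.0713] turn [-0.    -0.    -0.747]
```

>>> {"fn": "step_arm", "kwargs": {"motion": [[[-0.326,-0.082,0.071],[0,0,-0.747],-1],[[-0.326,-0.082,0.071],[0,0,-0.747],-1],[[-0.326,-0.082,0.071],[0,0,-0.747],-1],[[-0.326,-0.082,0.071],[0,0,-0.747],-1],[[-0.326,-0.082,0.071],[0,0,-0.747],-1],[[-0.326,-0.082,0.071],[0,0,-0.747],-1],[[-0.326,-0.082,0.071],[0,0,-0.747],-0.35],[[-0.326,-0.082,0.071],[0,0,-0.747],-0.35],[[-0.326,-0.082,0.071],[0,0,-0.747],-0.35],[[-0.326,-0.082,0.071],[0,0,-0.747],-0.35]], "grip_force": 40}}

```text
time_s: 2.1
tcp_pos: [0.4566, 0.3063, 0.1602]
orientation: [-0.0, -0.199, 0.98, 0.0]
contact_force: [0.2, 0.8, -0.0]
grip_width: 0.0578
grasp_force: 0.0
```

Run:
```python
from h import *
go(.457,.306,.03,113)
s=imaging.snapshot("wrist"); save(s,"w1.png"); P=pts(s)
d=finder.silhouettes(s,"hinge")
for k in d[:3]:
    q=P[k["pixels"]]; q=q[~np.isnan(q[:,0])]; 
    m=cv2.minAreaRect(q[:,:2].astype(np.float32)); print(k["confidence"],k["uv"],len(q),m,np.nanmedian(q[:,2]))
    q=q[(q[:,2]>.004)&(q[:,2]<.02)]
    print(cv2.minAreaRect(q[:,:2].astype(np.float32)))
```

```text
t 2.1 pos [0.4566 0.3063 0.1602] q [ 0.44  0.34 -0.14  1.1   0.    0.04] F [ 0.2  0.8 -0. ] w 0.0578
close dir 112.9 shift [-0.0003 -0.0004  0.1302] turn [ 0.    -0.    -0.001]
0.56 [312.9, 183.2] 2753 ((0.45640799403190613, 0.3045945167541504), (0.0792006328701973, 0.04280543327331543), 20.561567306518555) 0.007650214244572152
((0.4552781581878662, 0.3046431839466095), (0.07639391720294952, 0.040909793227910995), 20.73236656188965)
```

View pics/w1.png

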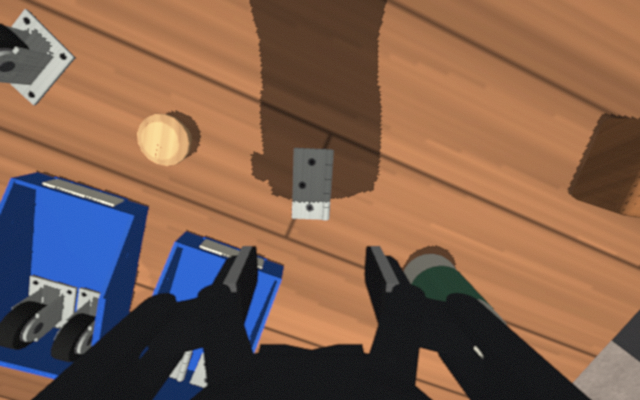

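The hinge at (313,183) is centred between the fingers at yaw 20.7°. Nothing else is near them, so I descend.

>>> {"fn": "step_arm", "kwargs": {"motion": [[[0.0017,-0.0012,0.05],[0,0,0.038],-0.35],[[0.0017,-0.0012,0.1],[0,0,0.038],-0.35],[[0.0017,-0.0012,0.13],[0,0,0.038],-0.35],[[0.0017,-0.0012,0.14],[0,0,0.038],-0.35],[[0.0017,-0.0012,0.147],[0,0,0.038],-0.35],[[0.0017,-0.0012,0.152],[0,0,0.038],-0.35],[[0.0017,-0.0012,0.156],[0,0,0.038],-0.35],[[0.0017,-0.0012,0.156],[0,0,0.038],-0.35],[[0.0017,-0.0012,0.156],[0,0,0.038],-0.35]]}}

```text
time_s: 3.1
tcp_pos: [0.4562, 0.3047, 0.0049]
orientation: [0.0, -0.181, 0.984, 0.0]
contact_force: [0.8, 0.6, 0.1]
grip_width: 0.0578
grasp_force: 0.0
```

Run:
```python
from h import *
go(.4555,.3045,0,110.7)
s=imaging.snapshot("wrist"); P=pts(s)
# tip heights: points near fingers at y offset
st=manip.read_state(); q=np.array(st["orientation"]); R=Ro.from_quat(q[[1,2,3,0]])
L=R.inv().apply((P.reshape(-1,3)-st["tcp_pos"])) 
for sg in (1,-1):
    m=(L[:,1]*sg>.02)&(L[:,1]*sg<.05)&(abs(L[:,0])<.016)&(L[:,2]<.003)
    print(m.sum(),np.percentile(L[m,2],[50,95,99]) if m.any() else None)
```

```text
t 3.1 pos [0.4562 0.3047 0.0049] q [ 0.44  0.47 -0.39  0.71  0.    0.08] F [0.8 0.6 0.1] w 0.0578
close dir 110.8 shift [0.0007 0.0001 0.0049] turn [0.    0.001 0.002]
6599 [-0.05790223 -0.01533764 -0.00303089]
4457 [-0.05175023 -0.01385051 -0.00731157]
```

>>> {"fn": "step_arm", "kwargs": {"motion": [[[0.0005,0,0],[0,0,0],-0.1],[[0.0005,0,0],[0,0,0],-0.1],[[0.0005,0,0.002],[0,0,0],-0.1],[[0.0005,0,0.004],[0,0,0],-0.1],[[0.0005,0,0.005],[0,0,0],-0.1],[[0.0005,0,0.006],[0,0,0],-0.1],[[0.0005,0,0.006],[0,0,0],-0.1]]}}

```text
time_s: 3.85
tcp_pos: [0.4552, 0.3043, -0.0019]
orientation: [-0.0, -0.181, 0.984, -0.0]
contact_force: [0.5, 0.8, -0.8]
grip_width: 0.047
grasp_force: 0.0
```

>>> {"fn": "step_arm", "kwargs": {"motion": [[[0,0,0],[0,0,0],0.2],[[0,0,0],[0,0,0],0.3],[[0,0,0],[0,0,0],0.3],[[0,0,0],[0,0,0],0.3],[[0,0,0],[0,0,0],0.3]], "grip_force": 40}}

```text
time_s: 4.35
tcp_pos: [0.4555, 0.3046, -0.0013]
orientation: [0.0, -0.181, 0.984, 0.0]
contact_force: [-1.2, 1.1, 5.9]
grip_width: 0.0391
grasp_force: 43.9
```

>>> {"fn": "step_arm", "kwargs": {"motion": [[[0,0,-0.01],[0,0,0],0.3],[[0,0,-0.04],[0,0,0],0.3],[[0,0,-0.08],[0,0,0],0.3],[[0,0,-0.12],[0,0,0],0.3],[[0,0,-0.14],[0,0,0],0.3],[[0,0,-0.14],[0,0,0],0.3]]}}

```text
time_s: 4.95
tcp_pos: [0.4565, 0.3049, 0.1416]
orientation: [0.002, -0.181, 0.984, 0.001]
contact_force: [0.1, -0.2, -1.6]
grip_width: 0.0397
grasp_force: 40.9
```

Run:
```python
from h import *
s=imaging.snapshot("wrist"); save(s,"w2.png"); P=pts(s)
go(.614,.2555,.11,91)
st=manip.read_state(); q=np.array(st["orientation"]); R=Ro.from_quat(q[[1,2,3,0]])
L=R.inv().apply((P.reshape(-1,3)-st["tcp_pos"]));m=(abs(L[:,0])<.06)&(abs(L[:,1])<.016)&(abs(L[:,2])<.03)
print(m.sum(),np.percentile(L[m],[1,50,99],axis=0).round(4))
```

```text
t 5.0 pos [0.4558 0.3046 0.1396] q [ 0.44  0.34 -0.18  1.04 -0.    0.08] F [ 0.6 -0.2 -2. ] w 0.0392
close dir 110.8 shift [-0.1304 -0.1021  0.0299] turn [0.001 0.002 0.346]
8178 [[-0.0382 -0.0157 -0.0135]
 [ 0.0043  0.0001 -0.011 ]
 [ 0.037   0.0156 -0.0069]]
```

View pics/w2.png

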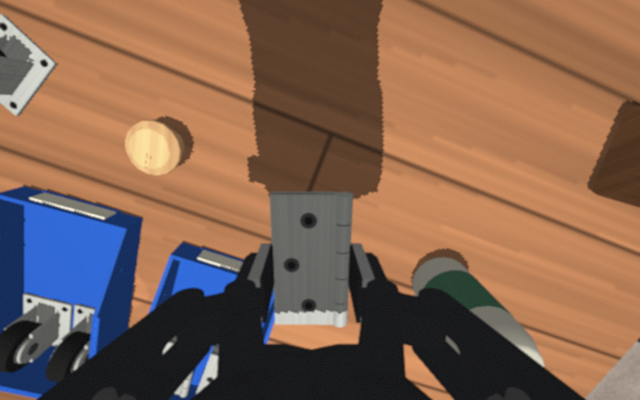

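The hinge is gripped level across its width (310,260). I carry it over the hinge bin.

>>> {"fn": "step_arm", "kwargs": {"motion": [[[-0.04,-0.03,0],[0,0,0.14],0.3],[[-0.085,-0.066,0],[0,0,0.28],0.3],[[-0.13,-0.102,0.01],[0,0,0.346],0.3],[[-0.13,-0.102,0.03],[0,0,0.346],0.3],[[-0.13,-0.102,0.06],[0,0,0.346],0.3],[[-0.13,-0.102,0.09],[0,0,0.346],0.3],[[-0.13,-0.102,0.115],[0,0,0.346],0.3],[[-0.13,-0.102,0.122],[0,0,0.346],0.3],[[-0.13,-0.102,0.125],[0,0,0.346],0.3],[[-0.13,-0.102,0.125],[0,0,0.346],0.3]]}}

```text
time_s: 6.0
tcp_pos: [0.6132, 0.2553, 0.0136]
orientation: [0.0, -0.009, 1.0, 0.0]
contact_force: [0.0, 0.4, -0.4]
grip_width: 0.039
grasp_force: 40.8
```

Run:
```python
from h import *
go(.616,.2555,.004,91)
s=imaging.snapshot("wrist"); save(s,"w3.png")
```

```text
t 6.0 pos [0.6132 0.2553 0.0136] q [ 0.27  0.62 -0.06  0.89  0.    0.25] F [ 0.   0.4 -0.4] w 0.039
close dir 91.0 shift [-0.0028  0.0002  0.0096] turn [ 0.  0. -0.]
```

View pics/w3.png

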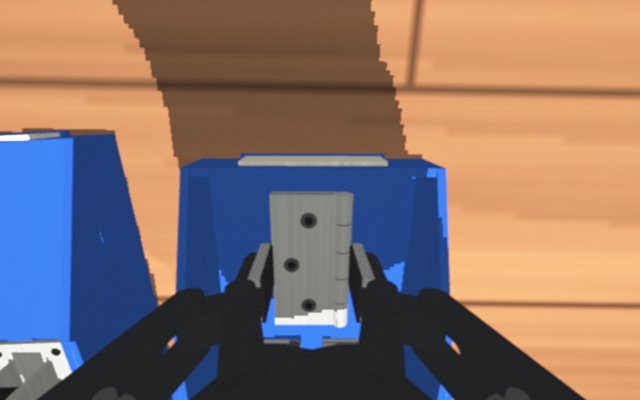

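The hinge sits centred in the bin, with the front wall at row 160 and stock behind it. I lower it and release.

>>> {"fn": "step_arm", "kwargs": {"motion": [[[0,0,0.005],[0,0,0],0.3],[[0,0,0.008],[0,0,0],0.3],[[0,0,0.01],[0,0,0],0.3],[[0,0,0.01],[0,0,0],0.2],[[0,0,0.01],[0,0,0],-0.1],[[0,0,0.01],[0,0,0],-0.2],[[0,0,0.01],[0,0,0],-0.2],[[0,0,0.0],[0,0,0],-0.2],[[0,0,-0.03],[0,0,0],-0.2],[[0,0,-0.08],[0,0,0],-0.2]]}}

```text
time_s: 7.05
tcp_pos: [0.6115, 0.2547, 0.0926]
orientation: [-0.002, -0.009, 1.0, -0.001]
contact_force: [1.5, 0.1, 0.0]
grip_width: 0.0514
grasp_force: 0.0
```

>>> {"fn": "step_arm", "kwargs": {"motion": [[[0,0,-0.04],[0,0,0],-0.2],[[0,0,-0.04],[0,0,0],-0.4]]}}

```text
time_s: 7.25
tcp_pos: [0.6154, 0.2559, 0.14]
orientation: [0.004, -0.009, 1.0, 0.001]
contact_force: [-0.5, 0.4, 0.3]
grip_width: 0.06
grasp_force: 0.0
```

Run:
```python
from h import *
go(.463,.1575,.13,90)
s=imaging.snapshot("wrist"); P=pts(s)
for k in finder.silhouettes(s,"hinge")[:4]:
    q=P[k["pixels"]]; q=q[~np.isnan(q[:,0])]
    print("hinge",round(k["confidence"],2),np.round(k["uv"]),cv2.minAreaRect(q[:,:2].astype(np.float32)),np.round(np.percentile(q[:,2],[2,50,98]),4))
```

```text
t 7.25 pos [0.6154 0.2559 0.14  ] q [0.27 0.54 0.14 1.17 0.   0.25] F [-0.5  0.4  0.3] w 0.06
close dir 91.0 shift [ 0.1542 -0.0957  0.0084] turn [0.002 0.009 0.017]
hinge 0.55 [310. 186.] ((0.6154152750968933, 0.2532486617565155), (0.07994338870048523, 0.04062868654727936), 1.701136589050293) [0.0101 0.0117 0.0139]
```

>>> {"fn": "step_arm", "kwargs": {"motion": [[[0.04,-0.025,0],[0,0,0.017],-0.7],[[0.08,-0.05,0],[0,0,0.017],-0.7],[[0.12,-0.075,0],[0,0,0.017],-0.7],[[0.154,-0.096,0],[0,0,0.017],-0.7],[[0.154,-0.096,0.008],[0,0,0.017],-0.7],[[0.154,-0.096,0.008],[0,0,0.017],-0.7],[[0.154,-0.096,0.008],[0,0,0.017],-0.7]]}}

```text
time_s: 8.05
tcp_pos: [0.4611, 0.1567, 0.1249]
orientation: [-0.0, -0.0, 1.0, -0.0]
contact_force: [0.3, 0.5, -0.3]
grip_width: 0.0726
grasp_force: 0.0
```

Run:
```python
from h import *
s=imaging.snapshot("wrist"); P=pts(s)
for l in ("knob","castor"):
  for k in finder.silhouettes(s,l)[:4]:
    q=P[k["pixels"]]; q=q[~np.isnan(q[:,0])]; h=q[q[:,2]>.02]
    if len(h)<10: continue
    print(l,round(k["confidence"],2),np.round(k["uv"]),np.round(cv2.minEnclosingCircle(h[:,:2].astype(np.float32))[0],4),cv2.minAreaRect(h[:,:2].astype(np.float32)),h[:,2].max())
go(.463,.1575,.006,90)
```

```text
knob 0.92 [316. 209.] [0.4635 0.158 ] ((0.46372488141059875, 0.15794582664966583), (0.04690258949995041, 0.0470409020781517), 88.49466705322266) 0.040042988362425425
castor 0.96 [150. 183.] [0.4472 0.0126] ((0.4467875361442566, 0.011712078005075455), (0.029841991141438484, 0.047324199229478836), 64.08365631103516) 0.06268081762717748
t 8.2 pos [0.4614 0.1569 0.1251] q [ 0.16  0.26 -0.35  0.96  0.    0.16] F [-0.2  0.3 -1. ] w 0.0726
close dir 90.0 shift [-0.0017  0.0006  0.1191] turn [-0.    -0.     0.001]
```

>>> {"fn": "step_arm", "kwargs": {"motion": [[[-0.002,0.001,0.04],[0,0,0],-0.7],[[-0.002,0.001,0.08],[0,0,0],-0.7],[[-0.002,0.001,0.105],[0,0,0],-0.7],[[-0.002,0.001,0.115],[0,0,0],-0.7],[[-0.002,0.001,0.119],[0,0,0],-0.7],[[-0.002,0.001,0.119],[0,0,0],-0.2],[[-0.002,0.001,0.119],[0,0,0],0.1],[[-0.002,0.001,0.119],[0,0,0],0.1],[[-0.002,0.001,0.119],[0,0,0],0.1],[[-0.002,0.001,0.119],[0,0,0],0.1]], "grip_force": 30}}

```text
time_s: 9.2
tcp_pos: [0.4636, 0.1577, 0.0075]
orientation: [0.001, -0.0, 1.0, 0.0]
contact_force: [-1.3, 0.6, 8.1]
grip_width: 0.0459
grasp_force: 30.4
```

>>> {"fn": "step_arm", "kwargs": {"motion": [[[0,0,-0.01],[0,0,0],0.1],[[0,0,-0.04],[0,0,0],0.1],[[0,0,-0.08],[0,0,0],0.1],[[0,0,-0.12],[0,0,0],0.1],[[0,0,-0.12],[0,0,0],0.1],[[0,0,-0.12],[0,0,0],0.1]]}}

```text
time_s: 9.8
tcp_pos: [0.4632, 0.1576, 0.1276]
orientation: [0.001, -0.0, 1.0, 0.0]
contact_force: [-1.2, 0.7, -1.5]
grip_width: 0.0461
grasp_force: 31.0
```

Run:
```python
from h import *
s=imaging.snapshot("wrist"); save(s,"w4.png",None,.9); P=pts(s)
go(.612,-.092,.13,92)
st=manip.read_state(); q=np.array(st["orientation"]); R=Ro.from_quat(q[[1,2,3,0]])
L=R.inv().apply((P.reshape(-1,3)-st["tcp_pos"]));m=(abs(L[:,0])<.03)&(abs(L[:,1])<.017)&(abs(L[:,2]+.02)<.03)
print(m.sum(),np.percentile(L[m],[1,50,99],axis=0).round(4))
```

```text
t 9.85 pos [0.4626 0.1575 0.1265] q [ 0.16  0.26 -0.35  0.96  0.    0.16] F [ 0.5 -0.7 -1.2] w 0.0462
close dir 90.0 shift [-0.1494 -0.2495 -0.0034] turn [ 0.     0.    -0.035]
6055 [[-0.0209 -0.0166 -0.0325]
 [ 0.0054 -0.0005 -0.0304]
 [ 0.0223  0.0165  0.0026]]
```

View pics/w4.png

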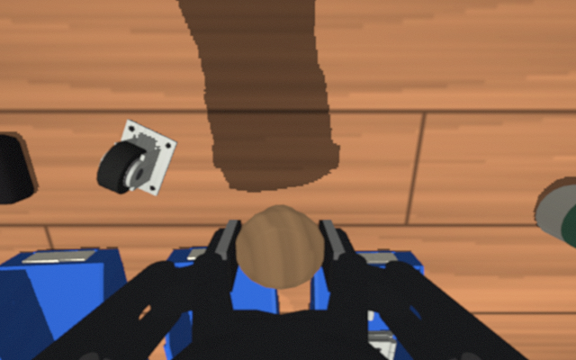

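The knob is held upright at (280,245). I carry it to the knob bin.

>>> {"fn": "step_arm", "kwargs": {"motion": [[[-0.024,-0.04,-0.005],[0,0,-0.035],0.1],[[-0.048,-0.08,-0.005],[0,0,-0.035],0.1],[[-0.072,-0.12,-0.005],[0,0,-0.035],0.1],[[-0.096,-0.16,-0.005],[0,0,-0.035],0.1],[[-0.12,-0.2,-0.005],[0,0,-0.035],0.1],[[-0.144,-0.24,-0.005],[0,0,-0.035],0.1],[[-0.15,-0.25,-0.005],[0,0,-0.035],0.1],[[-0.15,-0.25,0.03],[0,0,-0.035],0.1],[[-0.15,-0.25,0.06],[0,0,-0.035],0.1],[[-0.15,-0.25,0.06],[0,0,-0.035],0.1]]}}

```text
time_s: 10.85
tcp_pos: [0.6098, -0.0915, 0.062]
orientation: [-0.004, -0.018, 1.0, 0.001]
contact_force: [-1.0, 0.3, 0.0]
grip_width: 0.0458
grasp_force: 31.1
```

Run:
```python
from h import *
go(.612,-.092,.0115,92)
```

```text
t 10.85 pos [ 0.6098 -0.0915  0.062 ] q [-0.28  0.52 -0.12  0.94  0.   -0.32] F [-1.   0.3  0. ] w 0.0458
close dir 92.0 shift [-0.0026 -0.0007  0.0505] turn [ 0.003 -0.007  0.   ]
```

>>> {"fn": "step_arm", "kwargs": {"motion": [[[0,0,0.025],[0,0,0],0.1],[[0,0,0.042],[0,0,0],0.1],[[0,0,0.048],[0,0,0],0.1],[[0,0,0.051],[0,0,0],0.1],[[0,0,0.051],[0,0,0],0.1]]}}

```text
time_s: 11.35
tcp_pos: [0.6131, -0.0924, 0.016]
orientation: [0.0, -0.018, 1.0, -0.0]
contact_force: [0.6, 0.5, 0.4]
grip_width: 0.0461
grasp_force: 31.1
```

>>> {"fn": "step_arm", "kwargs": {"motion": [[[0,0,0.002],[0,0,0],0.1],[[0,0,0.0035],[0,0,0],0.1],[[0,0,0.0035],[0,0,0],0.1]]}}

```text
time_s: 11.65
tcp_pos: [0.6129, -0.0925, 0.012]
orientation: [0.0, -0.018, 1.0, -0.0]
contact_force: [0.2, -0.4, -0.9]
grip_width: 0.046
grasp_force: 31.1
```

>>> {"fn": "step_arm", "kwargs": {"motion": [[[0,0,0.001],[0,0,0],0.1],[[0,0,0.001],[0,0,0],-0.1],[[0,0,0.001],[0,0,0],-0.3],[[0,0,0.001],[0,0,0],-0.4],[[0,0,0.001],[0,0,0],-0.4],[[0,0,-0.02],[0,0,0],-0.4],[[0,0,-0.06],[0,0,0],-0.4],[[0,0,-0.11],[0,0,0],-0.4],[[0,0,-0.14],[0,0,0],-0.4],[[0,0,-0.14],[0,0,0],-0.4]]}}

```text
time_s: 12.65
tcp_pos: [0.6146, -0.0929, 0.1562]
orientation: [0.003, -0.018, 1.0, -0.001]
contact_force: [0.3, -0.3, -1.2]
grip_width: 0.0599
grasp_force: 0.0
```

Run:
```python
from h import *
go(.446,.011,.15,62)
s=imaging.snapshot("wrist"); P=pts(s)
for k in finder.silhouettes(s,"knob")[:5]:
    q=P[k["pixels"]]; q=q[~np.isnan(q[:,0])]; h=q[q[:,2]>.03]
    if len(h)<10: continue
    print(round(k["confidence"],2),np.round(k["uv"]),cv2.minAreaRect(h[:,:2].astype(np.float32)),h[:,2].max())
```

```text
t 12.65 pos [ 0.6146 -0.0929  0.1562] q [-0.28  0.45  0.04  1.15 -0.   -0.32] F [ 0.3 -0.3 -1.2] w 0.0599
close dir 92.0 shift [0.1649 0.1098 0.0049] turn [-0.     0.007  0.524]
0.58 [311. 198.] ((0.6131006479263306, -0.09405125677585602), (0.04664735123515129, 0.04688842594623566), 1.646881341934204) 0.04397224817282782
```

>>> {"fn": "step_arm", "kwargs": {"motion": [[[0.04,0.027,0],[0,0,0.13],-0.4],[[0.08,0.054,0],[0,0,0.26],-0.4],[[0.12,0.08,0],[0,0,0.39],-0.4],[[0.165,0.11,0.005],[0,0,0.52],-0.4],[[0.165,0.11,0.005],[0,0,0.524],-0.4],[[0.165,0.11,0.005],[0,0,0.524],-0.4],[[0.165,0.11,0.005],[0,0,0.524],-0.4]]}}

```text
time_s: 13.45
tcp_pos: [0.4448, 0.0113, 0.1464]
orientation: [-0.0, 0.242, 0.97, -0.0]
contact_force: [-0.0, -0.7, 0.7]
grip_width: 0.0596
grasp_force: 0.0
```

Run:
```python
from h import *
s=imaging.snapshot("wrist"); save(s,"w5.png",None,.9); P=pts(s)
for k in finder.silhouettes(s,"castor")[:2]:
    q=P[k["pixels"]]; q=q[~np.isnan(q[:,0])]
    for lo,hi in((-.01,.008),(.02,.07),(.055,.07)):
        h=q[(q[:,2]>lo)&(q[:,2]<hi)]
        if len(h)>10: print(round(k["confidence"],2),np.round(k["uv"]),len(h),np.round(cv2.minAreaRect(h[:,:2].astype(np.float32))[0],4),cv2.minAreaRect(h[:,:2].astype(np.float32))[1:],h[:,2].max())
go(.446,.011,.014,62)
```

```text
0.89 [311. 191.] 1685 [0.4466 0.0108] ((0.05140025541186333, 0.06625521928071976), 63.606834411621094) 0.007091994927684492
0.89 [311. 191.] 1537 [0.4455 0.0117] ((0.02994084171950817, 0.04457113519310951), 63.12142562866211) 0.06292120639400808
0.89 [311. 191.] 784 [0.4465 0.0116] ((0.019041381776332855, 0.03331584110856056), 61.62380599975586) 0.06292120639400808
0.38 [304. 322.] 1961 [ 0.5941 -0.0901] ((0.1229739561676979, 0.08500053733587265), 84.92514038085938) 0.007997649878201618
0.38 [304. 322.] 1124 [ 0.5695 -0.0693] ((0.12146305292844772, 0.05814207345247269), 58.0108757019043) 0.045848104812442746
t 13.55 pos [0.445  0.0112 0.1464] q [-0.16  0.17 -0.41  0.99 -0.    0.33] F [0.6 0.2 0.8] w 0.0599
close dir 62.0 shift [-0.001   0.0003  0.1324] turn [-0. -0.  0.]
```

View pics/w5.png

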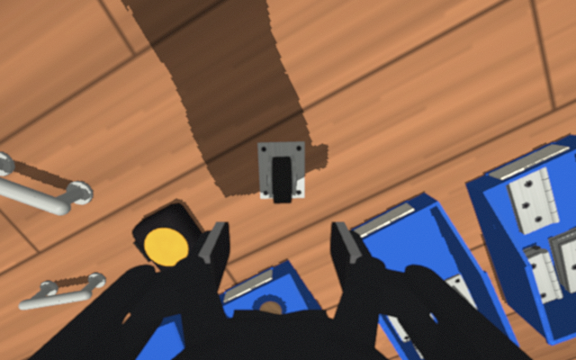

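The castor at (282,170) is centred between the fingers with its cheeks facing them, and the hinge can be seen in its bin. I descend and grip.

>>> {"fn": "step_arm", "kwargs": {"motion": [[[-0.0013,0.0007,0.05],[0,0,-0.02],-0.4],[[-0.0013,0.0007,0.09],[0,0,-0.02],-0.4],[[-0.0013,0.0007,0.12],[0,0,-0.02],-0.4],[[-0.0013,0.0007,0.13],[0,0,-0.02],-0.4],[[-0.0013,0.0007,0.132],[0,0,-0.02],-0.4],[[-0.0013,0.0007,0.132],[0,0,-0.02],0.0],[[-0.0013,0.0007,0.132],[0,0,-0.02],0.5],[[-0.0013,0.0007,0.132],[0,0,-0.02],0.6],[[-0.0013,0.0007,0.132],[0,0,-0.02],0.6],[[-0.0013,0.0007,0.132],[0,0,-0.02],0.6]], "grip_force": 50}}

```text
time_s: 14.55
tcp_pos: [0.4466, 0.0115, 0.0161]
orientation: [0.001, 0.232, 0.973, 0.0]
contact_force: [0.6, -0.4, 7.3]
grip_width: 0.0272
grasp_force: 49.9
```

>>> {"fn": "step_arm", "kwargs": {"motion": [[[0,0,-0.01],[0,0,0],0.6],[[0,0,-0.04],[0,0,0],0.6],[[0,0,-0.08],[0,0,0],0.6],[[0,0,-0.12],[0,0,0],0.6],[[0,0,-0.12],[0,0,0],0.6],[[0,0,-0.12],[0,0,0],0.6]]}}

```text
time_s: 15.15
tcp_pos: [0.4459, 0.0117, 0.1361]
orientation: [0.001, 0.232, 0.973, 0.0]
contact_force: [0.4, 0.3, -1.6]
grip_width: 0.0276
grasp_force: 49.7
```

Run:
```python
from h import *
s=imaging.snapshot("wrist"); save(s,"w6.png",None,.9); P=pts(s)
go(.609,.0935,.14,94)
st=manip.read_state(); q=np.array(st["orientation"]); R=Ro.from_quat(q[[1,2,3,0]])
L=R.inv().apply((P.reshape(-1,3)-st["tcp_pos"]));m=(abs(L[:,0])<.03)&(abs(L[:,1])<.009)&(abs(L[:,2]+.02)<.03)
print(m.sum(),np.percentile(L[m],[1,50,99],axis=0).round(4))
```

```text
t 15.2 pos [0.4453 0.0118 0.135 ] q [-0.16  0.18 -0.43  0.96  0.    0.31] F [-0.4  0.5 -2.6] w 0.0276
close dir 63.1 shift [-0.1092  0.1469 -0.0049] turn [ 0.     0.    -0.539]
4297 [[-0.0171 -0.0088 -0.047 ]
 [ 0.0103 -0.0004 -0.0427]
 [ 0.0228  0.0082 -0.0186]]
```

View pics/w6.png

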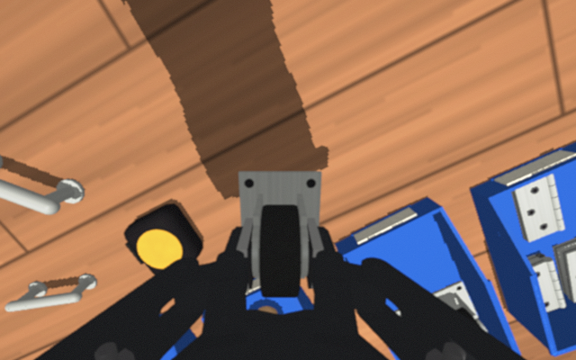

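The castor is held square at (280,240). I carry it to the castor bin.

>>> {"fn": "step_arm", "kwargs": {"motion": [[[-0.025,0.034,-0.015],[0,0,-0.13],0.6],[[-0.05,0.068,-0.015],[0,0,-0.26],0.6],[[-0.075,0.102,-0.015],[0,0,-0.39],0.6],[[-0.1,0.136,-0.015],[0,0,-0.52],0.6],[[-0.109,0.147,-0.015],[0,0,-0.539],0.6],[[-0.109,0.147,0.01],[0,0,-0.539],0.6],[[-0.109,0.147,0.05],[0,0,-0.539],0.6],[[-0.109,0.147,0.08],[0,0,-0.539],0.6],[[-0.109,0.147,0.1],[0,0,-0.539],0.6],[[-0.109,0.147,0.1],[0,0,-0.539],0.6]]}}

```text
time_s: 16.2
tcp_pos: [0.6065, 0.0935, 0.0311]
orientation: [-0.003, -0.035, 0.999, 0.0]
contact_force: [0.0, -0.2, -2.0]
grip_width: 0.0275
grasp_force: 49.8
```

Run:
```python
from h import *
go(.609,.0935,.02,94)
s=imaging.snapshot("wrist"); save(s,"w7.png",None,.9)
```

```text
t 16.2 pos [0.6065 0.0935 0.0311] q [ 0.02  0.54 -0.17  0.87 -0.   -0.05] F [ 0.  -0.2 -2. ] w 0.0275
close dir 94.0 shift [-0.0026 -0.0002  0.0111] turn [ 0.    -0.007  0.   ]
```

View pics/w7.png

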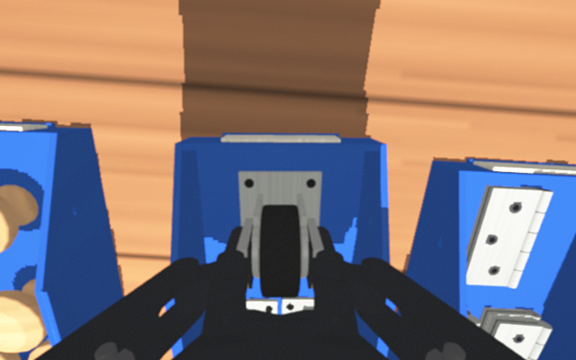

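The castor is centred in its bin clear of the stock. I lower it.

>>> {"fn": "step_arm", "kwargs": {"motion": [[[0,0,0.006],[0,0,0],0.6],[[0,0,0.01],[0,0,0],0.6],[[0,0,0.012],[0,0,0],0.6],[[0,0,0.013],[0,0,0],0.6],[[0,0,0.013],[0,0,0],0.6]]}}

```text
time_s: 16.75
tcp_pos: [0.6092, 0.0936, 0.0219]
orientation: [0.0, -0.035, 0.999, 0.0]
contact_force: [-0.5, 0.2, -2.2]
grip_width: 0.0272
grasp_force: 49.8
```

>>> {"fn": "step_arm", "kwargs": {"motion": [[[0,0,0.001],[0,0,0],0.6],[[0,0,0.0025],[0,0,0],0.6],[[0,0,0.0025],[0,0,0],0.6],[[0,0,0.0025],[0,0,0],0.3],[[0,0,0.0025],[0,0,0],0],[[0,0,0.0025],[0,0,0],-0.1],[[0,0,0.0025],[0,0,0],-0.1],[[0,0,-0.03],[0,0,0],-0.1],[[0,0,-0.08],[0,0,0],-0.1],[[0,0,-0.12],[0,0,0],-0.1]]}}

```text
time_s: 17.75
tcp_pos: [0.6091, 0.0936, 0.1439]
orientation: [0.0, -0.035, 0.999, -0.0]
contact_force: [0.4, 0.0, -0.7]
grip_width: 0.0469
grasp_force: 0.0
```

Run:
```python
from h import *
s=imaging.snapshot("wrist"); P=pts(s)
for k in finder.silhouettes(s,"castor")[:3]:
    q=P[k["pixels"]]; q=q[~np.isnan(q[:,0])]; h=q[q[:,2]>.05]
    if len(h)>10: print(round(k["confidence"],2),np.round(k["uv"]),cv2.minAreaRect(h[:,:2].astype(np.float32)),h[:,2].max())
go(.4545,-.3045,.15,-17)
```

```text
0.9 [310. 190.] ((0.6090864539146423, 0.09173554182052612), (0.04464074224233627, 0.028056910261511803), 3.8344132900238037) 0.06702480840128326
t 17.85 pos [0.6115 0.0937 0.1472] q [ 0.02  0.45  0.01  1.12 -0.   -0.05] F [1.1 0.3 0.1] w 0.0469
close dir 94.0 shift [ 0.1846 -0.3862 -0.0041] turn [-0.005  0.007 -1.204]
```

>>> {"fn": "step_arm", "kwargs": {"motion": [[[0.021,-0.043,-0.01],[0,0,-0.13],-0.1],[[0.042,-0.086,-0.01],[0,0,-0.26],-0.1],[[0.063,-0.129,-0.01],[0,0,-0.39],-0.1],[[0.084,-0.172,-0.01],[0,0,-0.52],-0.1],[[0.105,-0.215,-0.01],[0,0,-0.65],-0.1],[[0.126,-0.258,-0.01],[0,0,-0.78],-0.1],[[0.147,-0.301,-0.01],[0,0,-0.91],-0.1],[[0.168,-0.344,-0.01],[0,0,-1.04],-0.1],[[0.185,-0.386,-0.004],[0,0,-1.17],-0.1],[[0.185,-0.386,-0.004],[0,0,-1.204],-0.1]]}}

```text
time_s: 18.85
tcp_pos: [0.4499, -0.3087, 0.1447]
orientation: [-0.0, -0.595, 0.804, 0.0]
contact_force: [0.2, 0.5, 0.2]
grip_width: 0.047
grasp_force: 0.0
```

>>> {"fn": "step_arm", "kwargs": {"motion": [[[0,0,0],[0,0,0],-0.1],[[0,0,0],[0,0,0],-0.1]]}}

```text
time_s: 19.05
tcp_pos: [0.4517, -0.3039, 0.1455]
orientation: [0.0, -0.594, 0.804, 0.0]
contact_force: [-0.3, -0.3, -0.2]
grip_width: 0.0469
grasp_force: 0.0
```

Run:
```python
from h import *
s=imaging.snapshot("wrist"); save(s,"w8.png",None,.9); P=pts(s)
for k in finder.silhouettes(s,"handle")[:4]:
    q=P[k["pixels"]]; q=q[~np.isnan(q[:,0])]; h=q[q[:,2]>.028]
    if len(h)>10: print(round(k["confidence"],2),np.round(k["uv"]),np.round(cv2.minAreaRect(h[:,:2].astype(np.float32))[0],4),cv2.minAreaRect(h[:,:2].astype(np.float32))[1:],h[:,2].max())
go(.4545,-.3045,.010,-17)
```

```text
0.93 [305. 192.] [ 0.4545 -0.3083] ((0.08854332566261292, 0.011638341471552849), 73.12179565429688) 0.03798262840855444
0.72 [388.  54.] [ 0.3568 -0.4051] ((0.08191130310297012, 0.01562773436307907), 40.072444915771484) 0.0503096291421554
0.67 [466. 222.] [ 0.3255 -0.2401] ((0.11914107203483582, 0.014810420572757721), 39.03242492675781) 0.049930425383836005
t 19.15 pos [ 0.452  -0.3036  0.1458] q [-0.74  0.34 -0.18  1.06  0.   -2.02] F [-0.2  0.7 -0.2] w 0.047
close dir 163.0 shift [ 1.000e-04 -2.700e-03  1.358e-01] turn [0. 0. 0.]
```

View pics/w8.png

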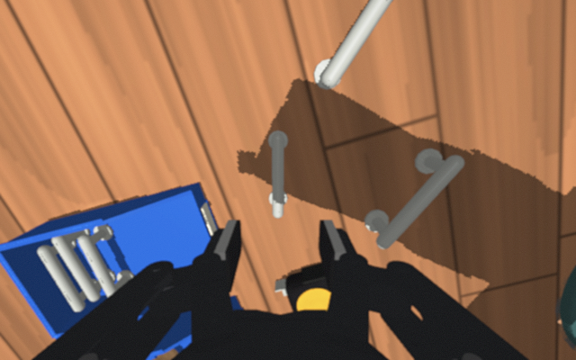

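The small handle at (278,175) lies between the fingers; the bigger ones at (420,200) and (355,45) stay clear. I descend.

>>> {"fn": "step_arm", "kwargs": {"motion": [[[0.002,-0.003,0.05],[0,0,0],-0.1],[[0.002,-0.003,0.09],[0,0,0],-0.1],[[0.002,-0.003,0.12],[0,0,0],-0.1],[[0.002,-0.003,0.132],[0,0,0],-0.1],[[0.002,-0.003,0.136],[0,0,0],-0.1],[[0.002,-0.003,0.136],[0,0,0],0.3],[[0.002,-0.003,0.136],[0,0,0],0.8],[[0.002,-0.003,0.136],[0,0,0],1],[[0.002,-0.003,0.136],[0,0,0],1],[[0.002,-0.003,0.136],[0,0,0],1]], "grip_force": 40}}

```text
time_s: 20.15
tcp_pos: [0.4546, -0.3078, 0.0111]
orientation: [0.0, -0.595, 0.804, -0.001]
contact_force: [-0.8, 1.1, 8.0]
grip_width: 0.0101
grasp_force: 39.1
```

>>> {"fn": "step_arm", "kwargs": {"motion": [[[0,0,-0.01],[0,0,0],1],[[0,0,-0.04],[0,0,0],1],[[0,0,-0.08],[0,0,0],1],[[0,0,-0.12],[0,0,0],1],[[0,0,-0.12],[0,0,0],1],[[0,0,-0.12],[0,0,0],1]]}}

```text
time_s: 20.75
tcp_pos: [0.4543, -0.3075, 0.1309]
orientation: [0.0, -0.595, 0.804, -0.001]
contact_force: [0.8, -0.1, -1.8]
grip_width: 0.0105
grasp_force: 39.2
```

Run:
```python
from h import *
s=imaging.snapshot("wrist"); save(s,"w9.png",None,.9); P=pts(s)
go(.602,-.260,.13,-2)
st=manip.read_state(); q=np.array(st["orientation"]); R=Ro.from_quat(q[[1,2,3,0]])
L=R.inv().apply((P.reshape(-1,3)-st["tcp_pos"]));m=(abs(L[:,0])<.07)&(abs(L[:,1])<.007)&(abs(L[:,2]+.02)<.02)
print(m.sum(),np.percentile(L[m],[1,50,99],axis=0).round(4),np.polyfit(L[m,0],L[m,2],1))
```

```text
t 20.8 pos [ 0.4538 -0.3071  0.1298] q [-0.74  0.35 -0.2   1.02  0.   -2.02] F [-0.2  0.1 -1.3] w 0.0107
close dir 163.0 shift [-0.0883 -0.128  -0.0002] turn [-0.    -0.    -0.262]
3993 [[-0.0363 -0.0068 -0.0393]
 [ 0.0107 -0.0008 -0.0262]
 [ 0.0443  0.0065 -0.0157]] [ 0.01470083 -0.0266785 ]
```

View pics/w9.png

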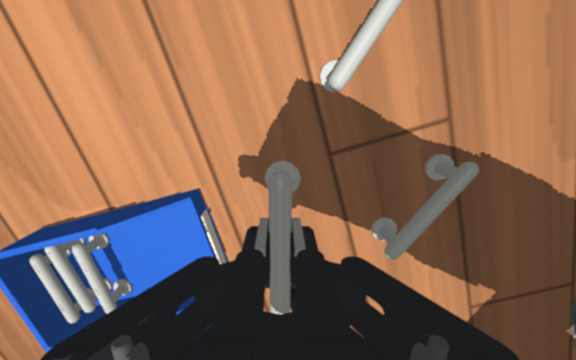

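The small handle is held level at (280,240). I carry it to the handle bin, keeping the bar along the bin's width.

>>> {"fn": "step_arm", "kwargs": {"motion": [[[-0.022,-0.032,-0.005],[0,0,-0.1],1],[[-0.044,-0.064,-0.005],[0,0,-0.2],1],[[-0.066,-0.096,-0.005],[0,0,-0.262],1],[[-0.088,-0.128,-0.005],[0,0,-0.262],1],[[-0.088,-0.128,0.0],[0,0,-0.262],1],[[-0.088,-0.128,0.03],[0,0,-0.262],1],[[-0.088,-0.128,0.06],[0,0,-0.262],1],[[-0.088,-0.128,0.07],[0,0,-0.262],1],[[-0.088,-0.128,0.07],[0,0,-0.262],1]]}}

```text
time_s: 21.7
tcp_pos: [0.6006, -0.26, 0.058]
orientation: [-0.001, -0.695, 0.719, 0.002]
contact_force: [-0.6, 0.1, -1.3]
grip_width: 0.0104
grasp_force: 39.4
```

Run:
```python
from h import *
go(.602,-.260,.015,-2)
s=imaging.snapshot("wrist"); save(s,"w10.png",None,.9)
```

```text
t 21.7 pos [ 0.6006 -0.26    0.058 ] q [-0.53  0.58 -0.02  0.98 -0.   -2.07] F [-0.6  0.1 -1.3] w 0.0104
close dir 178.0 shift [ 0.0001 -0.0015  0.043 ] turn [ 0.004  0.002 -0.   ]
```

View pics/w10.png

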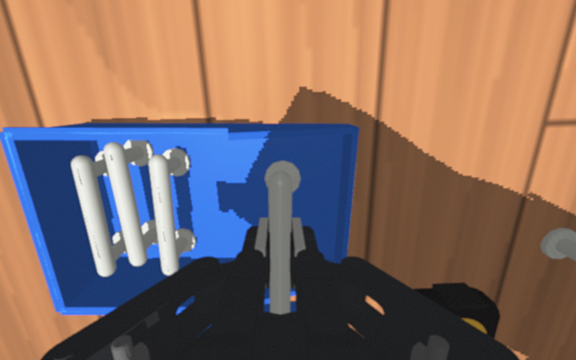

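The handle is above the clear floor (280,240), with its bar parallel to the stock (90–165 columns). I lower it.

>>> {"fn": "step_arm", "kwargs": {"motion": [[[0,0,0.02],[0,0,0],1],[[0,0,0.035],[0,0,0],1],[[0,0,0.041],[0,0,0],1],[[0,0,0.044],[0,0,0],1],[[0,0,0.044],[0,0,0],1]]}}

```text
time_s: 22.25
tcp_pos: [0.6024, -0.2607, 0.0165]
orientation: [0.0, -0.695, 0.719, -0.0]
contact_force: [-0.1, -0.5, -0.8]
grip_width: 0.0106
grasp_force: 39.4
```

>>> {"fn": "step_arm", "kwargs": {"motion": [[[0,0,0.0015],[0,0,0],1],[[0,0,0.002],[0,0,0],1],[[0,0,0.002],[0,0,0],0.9],[[0,0,0.002],[0,0,0],0.6],[[0,0,0.002],[0,0,0],0.4],[[0,0,0.002],[0,0,0],0.4],[[0,0,0.002],[0,0,0],0.4],[[0,0,-0.03],[0,0,0],0.4],[[0,0,-0.07],[0,0,0],0.4],[[0,0,-0.12],[0,0,0],0.4]]}}

```text
time_s: 23.25
tcp_pos: [0.6012, -0.26, 0.136]
orientation: [-0.0, -0.695, 0.719, 0.001]
contact_force: [1.1, -0.3, -0.6]
grip_width: 0.0259
grasp_force: 0.0
```

>>> {"fn": "step_arm", "kwargs": {"motion": [[[0,0,-0.05],[0,0,0],0.4],[[0,0,-0.1],[0,0,0],0.4],[[0,0,-0.1],[0,0,0],0.4],[[0,0,-0.1],[0,0,0],0.4]]}}

```text
time_s: 23.65
tcp_pos: [0.6025, -0.2607, 0.2366]
orientation: [0.0, -0.695, 0.719, -0.001]
contact_force: [-0.9, -0.1, -0.4]
grip_width: 0.0257
grasp_force: 0.0
```

Run:
```python
from h import *
s=imaging.snapshot("wrist"); P=pts(s)
for k in finder.silhouettes(s,"handle")[:3]:
    q=P[k["pixels"]]; q=q[~np.isnan(q[:,0])]; h=q[q[:,2]>.03]
    if len(h)>10: print(round(k["confidence"],2),np.round(k["uv"]),cv2.minAreaRect(h[:,:2].astype(np.float32)),h[:,2].max())
s=imaging.snapshot("scene"); save(s,"end.png",(130,100,530,350),2)
P=pts(s)
for l in ["knob_bin","castor_bin","handle_bin","hinge_bin","tape_measure","glue_bottle"]:
    for d in finder.silhouettes(s,l)[:1]: print(l,np.round(np.nanmedian(P[d["pixels"]],0),3))
```

```text
0.96 [538.  36.] ((0.35272133350372314, -0.40891775488853455), (0.09411575645208359, 0.015884945169091225), 40.262168884277344) 0.05018963902858665
0.81 [541. 188.] ((0.3260423541069031, -0.23951947689056396), (0.1193932369351387, 0.015314611606299877), 38.71124267578125) 0.05065559167653075
0.73 [311. 172.] ((0.6016583442687988, -0.2611604332923889), (0.08912976086139679, 0.01085031870752573), 87.86935424804688) 0.04221079916737487
knob_bin [ 0.68  -0.092  0.03 ]
castor_bin [0.674 0.091 0.024]
handle_bin [ 0.664 -0.27   0.028]
hinge_bin [0.684 0.252 0.019]
tape_measure [ 0.465 -0.132  0.033]
glue_bottle [0.526 0.474 0.107]
```

View pics/end.png

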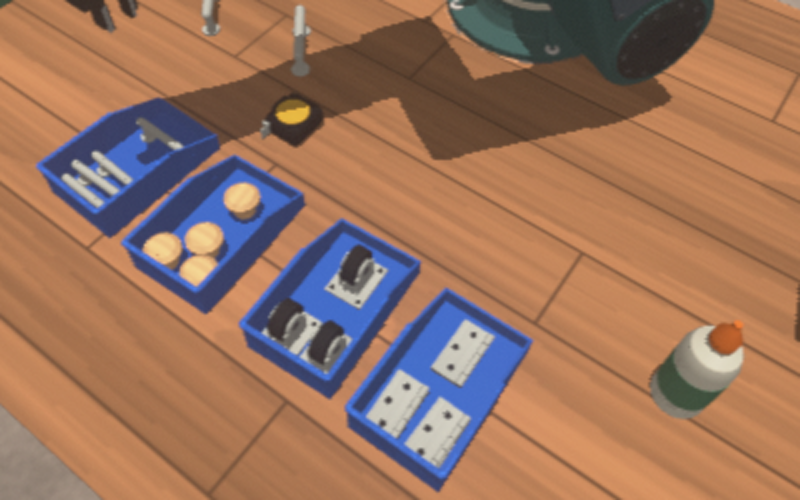

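All four fittings stand in front of their stock: handle (158,133), knob (241,200), castor (357,275) and hinge (463,350). The tape measure and glue bottle have not moved and the arm is clear, so I hand the job in.

```bash
python3 -c "
from rig import order
print(order.close_job())"
```

```text
the job is handed in; nothing more can be done
None
```

The knob, castor, small handle and hinge are each upright and released in the bin of their own kind, in front of the stock, and the job is handed in at about 24 s of the 106 s allowed (no verdict came back).

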